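Wind down the wing nuts of a book press with a fingertip

ROBOT

A 6-joint arm with a two-finger parallel gripper is mounted at the origin on a cart in front of the work surface, level with it; the furniture and walls round the work are solid. World frame = base frame: x ahead of the robot, y to its left, z up, the work surface at z = 0. Lengths are in mm, angles in degrees, forces in N, time in s.
With the tool pointing down it reaches from about 350 to 850 mm from the base axis. Payload 8.1 kg.
Tool frame: the origin (TCP) lies midway between the tips of the shut fingers; the grasp point (between the pads) lies 19 mm behind it (r.grip_depth is the distance from the TCP to the grasp point, in mm); z points along the fingers, y is the direction in which the jaws open and shut (so a half turn about z gives the same grasp; the last joint's range is limited). The gripper opens to 85 mm and grips with 20 to 120 N. Pads are 22 mm wide; open, the fingers measure 114 mm over their backs; the gripper's body (76 mm by 85 mm) begins 54 mm behind the grasp point. The pads swing forward as they close: fully open they stand 13 mm farther back than shut.
Start: joints at [-80.982, 7.471, 85.268, -0, 87.261, -4.893], TCP at [144.273, -582.4, 195.192] pointing down, gripper open.
Joint ranges: [-169.43, 169.43], [-51.17, 129.36], [1.28, 143.12], [-76.62, 256.62], [0, 156.53], [-152.29, 152.29]. Speed limits (degrees/s): [136.94, 136.94, 159.86, 180, 180, 180].

INTERFACE

Orientations are given as [roll, pitch, yaw] about the fixed x, y, z axes, in that order (R = Rz(yaw) Ry(pitch) Rx(roll)).
In Python, from bench import r, imaging gives the robot as it stands.
- The arm moves only by the shell command python3 -m creep 'ROWS' [FORCE]. ROWS is text: rows parted by semicolons, each of 7 numbers parted by spaces: the shift along the tool's x, y, z in cm, then the turn, a rotation vector about the tool's x, y, z in degrees, then the finger opening in cm, from 0 to 8.54. In form: dx dy dz ax ay az gripper; .... A call has 1 to 20 rows; each row is the pose to reach, as a shift and turn from the pose measured when the call began, along the tool's axes at that moment; what a row does not reach only later rows make up. A row lasts 1/10 s, in which the tool goes at most 50 mm and 8.59 degrees, less where a joint would pass 70% of its speed; a pose out of reach is approached as far as the arm can. A call with a gripper value outside its range is refused whole. The fingers move at their own pace and stop on an object; FORCE is the grip in N (left out, the last holds). Time passes only in rows, so rows that repeat a pose let the fingers close. It gives the time, the measured TCP pose, the force and the opening at its end, in the units of the state.
- r.sense(): the state, without advancing time (a new reading comes with each control period).
- imaging.snapshot(name): name is "scene" or "top" or "wrist"; returns the picture (400x640x3 uint8, red, green, blue); there is no depth.
- imaging.camera_info(name): a dict with "camera_matrix" (3x3 intrinsics, pixels), "R" (3x3) and "t" (3): a world point X has camera coordinates R X + t. Camera axes: x right, y down, z forward; pixel columns grow to the right and rows downward; lengths in mm; the calibration is good to about 2 mm. The wrist camera is an equidistant fisheye: a pixel r from the principal point sees the ray r / f radians off the axis. A picture is of the moment at which its call begins: read the wrist's pose just before it. camera_info takes no time and is no camera call; for the wrist camera it gives the pose at the moment of the call.
- r.hand_in(): hands the job in, once; it reports no verdict.
The state is a dict: "time": time; "joint_pos": joint angles; "qd": joint speeds; "joint_efforts": joint torques, N m; "tool_pos": TCP position; "tcp_rot": TCP orientation; "ft_force": force on the tool from outside, world axes, zero at the start; "wrist_torque": the same for the moment, N m; "finger_gap": finger opening in mm.
Only numpy, scipy, OpenCV 4.12 (cv2) and the standard library are available. Lean on these libraries where they do the work, as an engineer would, in place of code of your own. Each camera call takes 0.05 s, during which the arm holds its last target.

TASK

A freshly glued pattern book lies in the wooden press, but both brass wing nuts are still loose. Turn each nut clockwise (seen from above) until it is fully home and stops, by pushing its ears round with the fingertips, stroke after stroke; do not pinch the ears between the fingers. Leave the things standing round the press where they are, and come away at the end.

Things in the scene. Friction and masses are not known exactly. Their poses are not given: they have to be found in the camera images.
- press: wooden book press fixed to the bench: two boards 130 x 250 x 18 mm, a pattern book between them. Origin under its centre on the bench; y along the boards to the left nut, z up. Upper board's top is 58 mm above the bench (flat battens 4 mm more). Studs with wing nuts at y = +92 mm (left) and -92 mm (right).
- left_wings (a point): axis of the left wing nut at its ears' top edge (95 mm above the bench when tight, up to 4 mm more when loose). z up; x along the two ears, turning with the nut (half turn looks the same). Brass; each ear an upright plate 7 mm thick, 27 mm tall, out to 45 mm from the axis, lower edge 10 mm above the upper board when tight. Hub radius 12 mm; hub and stud stay below the ears' top.
- left_nut (a joint): left wing nut (+y end of the press): 0 = tight against a hard stop, negative = rad still to turn. Grows when turned clockwise seen from above; starts at -5.2 to -2.6, other stop at -6.2. Stays where it is left. Friction about 0.05 N m (under 2 N sideways near an ear's end). The nut sinks 0.8 mm per rad.
- right_wings (a point): axis of the right wing nut at its ears' top edge (95 mm above the bench when tight, up to 4 mm more when loose). z up; x along the two ears, turning with the nut (half turn looks the same). Brass; each ear an upright plate 7 mm thick, 27 mm tall, out to 45 mm from the axis, lower edge 10 mm above the upper board when tight. Hub radius 12 mm; hub and stud stay below the ears' top.
- right_nut (a joint): right wing nut (-y end of the press): 0 = tight against a hard stop, negative = rad still to turn. Grows when turned clockwise seen from above; starts at -5.2 to -2.6, other stop at -6.2. Stays where it is left. Friction about 0.05 N m (under 2 N sideways near an ear's end). The nut sinks 0.8 mm per rad.
- spool_black: spool of black thread, 62x68x45 mm tall, loose bystander standing on the bench near the press; origin under its centre
- beeswax: yellow beeswax cake, 35x52x19 mm tall, loose bystander standing on the bench near the press; origin under its centre
- wax_pot: white lidded pot, 50 mm across, 57 mm tall, loose bystander standing on the bench near the press; origin under its centre
- glue_tin: small tin with a teal label, 58 mm across, 72 mm tall, loose bystander standing on the bench near the press; origin under its centre

How it is judged:
By the outcome, as a careful person would: the job done as asked, in the order asked, and still so for the second after the job is handed in, with the robot touching nothing.
It also fails if it takes over 72 s, if anything falls off the work surface, if the arm or the gripper's body presses on something with over 40 N, if the wrist force passes 120 N, or if a joint passes its speed limit or range.

## Working session

There is one attempt and no reset: what is moved stays moved. The work goes in short steps, Python scripts to look and compute and a shell command to move; the robot and the scene stay as the last step left them, time stands still between calls to the robot, and variables do not carry over. Pictures are saved under pics/ and viewed, and the job is handed in when it is done.

```bash
mkdir -p pics; ls; python3 - <<'E'
from bench import r, imaging
import cv2
s=r.sense(); print({k:s[k] for k in('time','tool_pos','tcp_rot','ft_force','finger_gap')})
for n in("scene","top"):
    im=imaging.snapshot(n); cv2.imwrite(f"pics/{n}0.png",im[:,:,::-1])
    i=imaging.camera_info(n);print(n,i)
E
```

```text
pics
{'time': 0.0, 'tool_pos': array([ 144.16645714, -581.78276738,  194.14024442]), 'tcp_rot': array([-1.79894097e+02, -7.63435165e-03,  1.39121175e+01]), 'ft_force': array([-0.74951448, -0.4238446 , -0.45399078]), 'finger_gap': 85.31408461259534}
scene {'camera_matrix': array([[406.13193061,   0.        , 319.23229324],
       [  0.        , 406.13193061, 199.8756272 ],
       [  0.        ,   0.        ,   1.        ]]), 'R': array([[ 0.76903601, -0.63893426, -0.01861802],
       [-0.50229502, -0.58604702, -0.63580547],
       [ 0.39532686,  0.49830904, -0.77162476]]), 't': array([-532.77256795,  290.17857881,  730.68708879])}
top {'camera_matrix': array([[405.29592568,   0.        , 314.32204075],
       [  0.        , 405.29592568, 199.37548903],
       [  0.        ,   0.        ,   1.        ]]), 'R': array([[-0.01366924, -0.99988171, -0.00705152],
       [-0.9705658 ,  0.01496364, -0.24037078],
       [ 0.24044786,  0.00355828, -0.97065553]]), 't': array([ -86.30175226,  618.75247423, 1003.75193754])}
```

View pics/scene0.png

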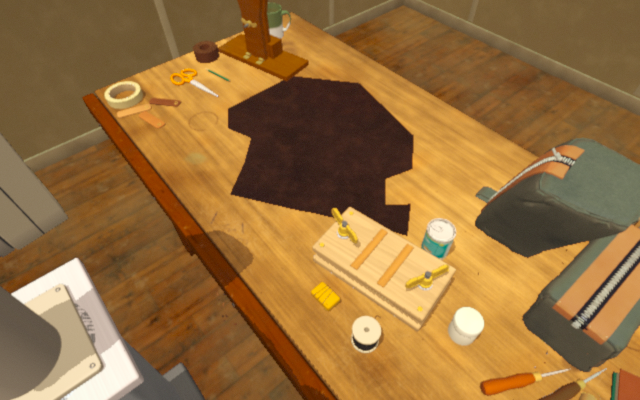

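View pics/top0.png

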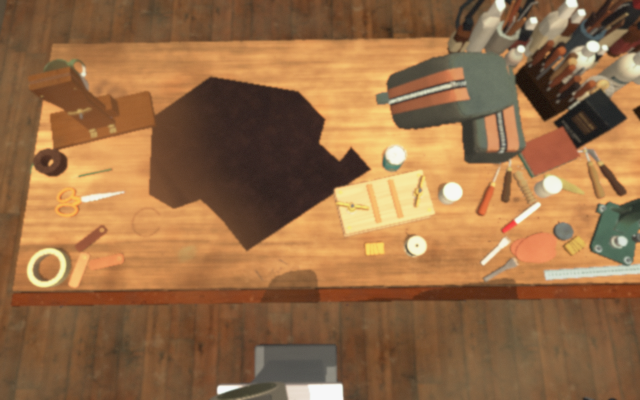

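```bash
python3 - <<'E'
import cv2
im=cv2.imread("pics/top0.png"); c=im[60:260,100:360]
cv2.imwrite("pics/topc.png",cv2.resize(c,None,fx=3,fy=3,interpolation=cv2.INTER_CUBIC))
E
python3 - <<'E'
import cv2
im=cv2.imread("pics/top0.png"); c=im[130:270,325:475]
cv2.imwrite("pics/topc.png",cv2.resize(c,None,fx=5,fy=4.2,interpolation=cv2.INTER_CUBIC))
c=cv2.resize(im[130:270,325:475],None,fx=4,fy=4,interpolation=cv2.INTER_CUBIC);cv2.imwrite("pics/topc.png",c)
im=cv2.imread("pics/scene0.png");c=cv2.resize(im[190:340,300:490],None,fx=4,fy=4,interpolation=cv2.INTER_CUBIC);cv2.imwrite("pics/scenec.png",c)
E
```

```text
(no output)
```

View pics/topc.png

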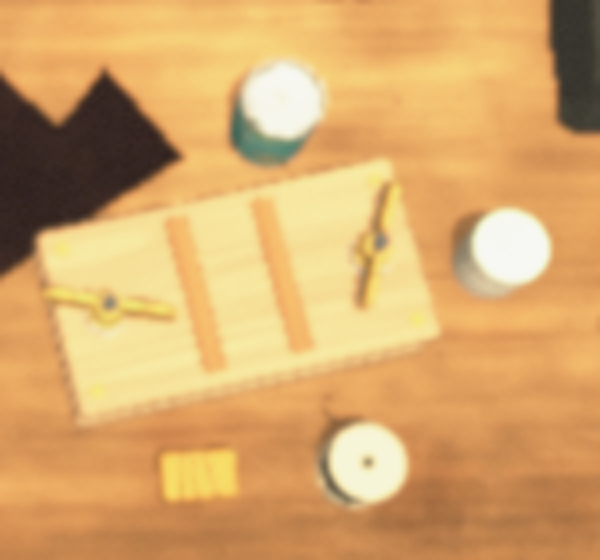

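View pics/scenec.png

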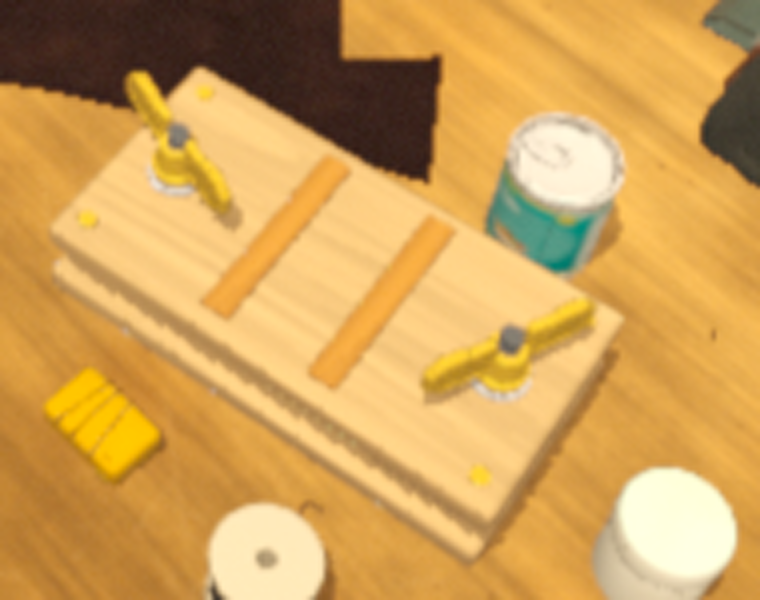

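```bash
cat > h.py <<'E'
from bench import r, imaging
import numpy as np
def px2w(name,uv,z):
    i=imaging.camera_info(name);K=i['camera_matrix'];R=i['R'];t=i['t']
    out=[]
    for u in np.atleast_2d(uv):
        d=R.T@np.linalg.solve(K,[u[0],u[1],1]);c=-R.T@t
        out.append((c+d*(z-c[2])/d[2])[:2])
    return np.array(out)
def st():
    s=r.sense();return s['time'],np.round(s['tool_pos'],1),np.round(s['tcp_rot'],1),np.round(s['ft_force'],1),round(s['finger_gap'],1)
E
python3 - <<'E'
from h import *
np.set_printoptions(suppress=True,precision=1)
T=lambda p:np.array(p)/4+[325,130]
S=lambda p:np.array(p)/4+[300,190]
for f,n,cor,L,Rr in((T,'top',[(38,235),(388,160),(440,333),(82,424)],[(47,294),(175,315)],[(397,185),(364,305)]),
  (S,'scene',[(200,68),(622,320),(480,525),(52,230)],[(135,80),(225,205)],[(590,310),(430,383)])):
    c=px2w(n,f(cor),58);print(n,c.ravel(),'ctr',c.mean(0))
    d=(c[0]+c[3]-c[1]-c[2]);print('y dir ang',np.degrees(np.arctan2(d[1],d[0])), np.linalg.norm(d)/2)
    for e in(L,Rr):
        w=px2w(n,f(e),97);d=w[0]-w[1];print('nut',w.ravel(),w.mean(0),np.linalg.norm(d),np.degrees(np.arctan2(d[1],d[0])))
b=px2w('top',T([(200,475),(365,462),(508,248),(284,98)]),20);print('byst',b)
print('spool',px2w('top',T([(365,462)]),45),'pot',px2w('top',T([(508,248)]),57),'tin',px2w('top',T([(284,98)]),72))
E
```

```text
top [ 650.6 -150.6  700.3 -392.4  578.4 -417.7  520.6 -176.3] ctr [ 612.5 -284.3]
y dir ang 102.54123318344497 247.55186138285848
nut [ 600.1 -153.5  584.8 -235.9] [ 592.5 -194.7] 83.83228849868641 79.52940903520326
nut [ 670.4 -386.3  589.6 -358.5] [ 630.  -372.4] 85.41874914105827 -18.94012038128711
scene [ 652.5 -153.   700.9 -394.4  573.6 -418.5  527.7 -181. ] ctr [ 613.7 -286.7]
y dir ang 101.14490034085982 244.0309272402812
nut [ 600.5 -159.4  583.6 -243.4] [ 592.1 -201.4] 85.63352708021846 78.6352348786104
nut [ 669.3 -390.   588.2 -368.5] [ 628.7 -379.2] 83.9281371400181 -14.87557771106374
byst [[ 490.3 -258.1]
 [ 497.6 -370.6]
 [ 646.5 -481.9]
 [ 760.5 -331.9]]
spool [[ 494.4 -364.4]] pot [[ 636.8 -469.1]] tin [[ 741.5 -320.9]]
```

```bash
R="52.3 -8.3 0 0 0 -99 5.6"; python3 -m creep '52.3 -8.3 0 0 0 -99 5.6;52.3 -8.3 0 0 0 -99 5.6;52.3 -8.3 0 0 0 -99 5.6;52.3 -8.3 0 0 0 -99 5.6;52.3 -8.3 0 0 0 -99 5.6;52.3 -8.3 0 0 0 -99 5.6;52.3 -8.3 0 0 0 -99 5.6;52.3 -8.3 0 0 0 -99 5.6;52.3 -8.3 0 0 0 -99 5.6;52.3 -8.3 0 0 0 -99 5.6;52.3 -8.3 0 0 0 -99 5.6;52.3 -8.3 0 0 0 -99 5.6;52.3 -8.3 0 0 0 -99 5.6;52.3 -8.3 0 0 0 -99 5.6;52.3 -8.3 0 0 0 -99 5.6;52.3 -8.3 0 0 0 -99 5.6'
python3 - <<'E'
from h import *
import cv2
print(st(), r.sense()['joint_pos'])
print(imaging.camera_info('wrist'))
cv2.imwrite("pics/w1.png",imaging.snapshot('wrist')[:,:,::-1])
E
```

```text
time: 1.7
tool_pos: [631.2, -376.2, 194.7]
tcp_rot: [180.0, -0.1, 112.8]
ft_force: [-0.1, 0.1, 0.1]
finger_gap: 55.9
(1.7, array([ 631.2, -376.2,  194.7]), array([ 1.800e+02, -1.000e-01,  1.128e+02]), array([-0.1,  0.1,  0.1]), 55.9) [-3.48293108e+01  2.89134905e+01  5.94286638e+01  6.71567245e-02
  9.17123730e+01 -5.75965929e+01]
{'camera_matrix': array([[309.70691629,   0.        , 323.45734216],
       [  0.        , 309.70691629, 198.5576292 ],
       [  0.        ,   0.        ,   1.        ]]), 'R': array([[ 9.22288149e-01,  3.86502561e-01,  5.83063928e-04],
       [ 3.66009746e-01, -8.73870074e-01,  3.19981187e-01],
       [ 1.24183070e-01, -2.94901450e-01, -9.47423717e-01]]), 't': array([-436.04692547, -601.45498823,  191.36981334])}
```

View pics/w1.png

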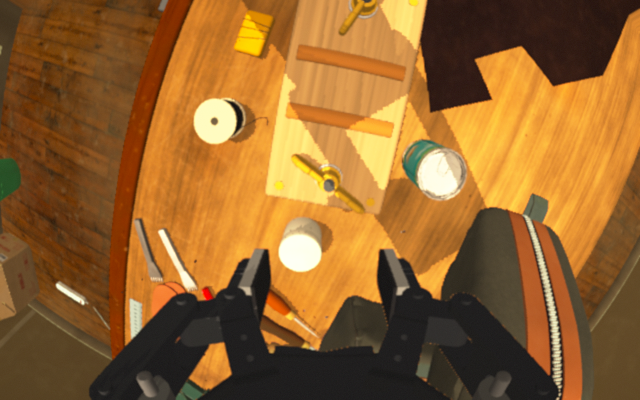

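```bash
cat >> h.py <<'E'
def fish(uv,z,i=None):
    i=i or imaging.camera_info('wrist');K=i['camera_matrix'];R=i['R'];t=i['t'];c=-R.T@t;o=[]
    for u in np.atleast_2d(uv):
        p=np.array([u[0]-K[0,2],u[1]-K[1,2]]);n=np.linalg.norm(p);th=n/K[0,0]
        d=R.T@np.array([*(np.sin(th)*p/n),np.cos(th)]);o.append((c+d*(z-c[2])/d[2])[:2])
    return np.array(o)
def nut(uv,z=97,i=None):
    w=fish(uv,z,i);d=w[0]-w[1];print(w.round(1).ravel(),'mid',w.mean(0).round(1),'len',np.linalg.norm(d).round(1),'ang',np.degrees(np.arctan2(d[1],d[0])).round(1))
E
python3 -c "
from h import *
nut([(294,157),(361,211)]);print(fish([(329,184)],94)); nut([(344,32),(380,-8)])
print(fish([(302,229)],57),fish([(437,174)],72))
import cv2;im=cv2.imread('pics/w1.png');cv2.imwrite('pics/w1c.png',cv2.resize(im[130:240,260:410],None,fx=5,fy=5,interpolation=cv2.INTER_CUBIC))"
```

```text
[ 594.7 -360.3  673.2 -384.5] mid [ 634.  -372.4] len 82.1 ang 162.9
[[ 634.5704769  -372.41114542]]
[ 592.1 -238.4  606.3 -188.3] mid [ 599.2 -213.4] len 52.0 ang -105.8
[[ 631.94762371 -441.87011276]] [[ 737.78896654 -323.3109923 ]]
```

View pics/w1c.png

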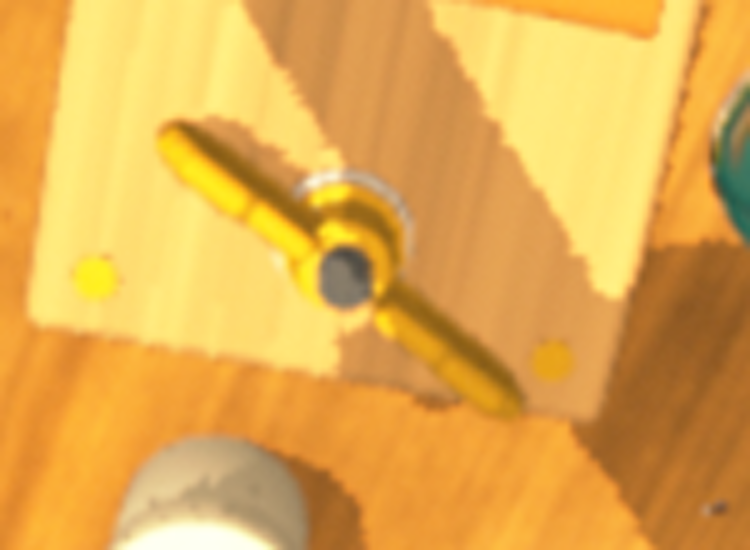

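```bash
python3 -m creep '0.13 0.33 3 0 0 -6 5.6;0.13 0.33 6 0 0 -6 5.6;0.13 0.33 8 0 0 -6 5.6;0.13 0.33 10 0 0 -6 5.6;0.13 0.33 11 0 0 -6 5.6;0.13 0.33 12 0 0 -6 5.6;0.13 0.33 12 0 0 -6 5.6'
python3 - <<'E'
from h import *
import cv2
cv2.imwrite("pics/w2.png",imaging.snapshot('wrist')[:,:,::-1])
cv2.imwrite("pics/s2.png",cv2.resize(imaging.snapshot('scene')[190:340,300:490,::-1],None,fx=4,fy=4,interpolation=2))
E
```

```text
time: 2.45
tool_pos: [633.1, -373.3, 73.6]
tcp_rot: [-180.0, -0.2, 118.8]
ft_force: [-0.1, -0.7, 0.8]
finger_gap: 55.9
```

View pics/w2.png

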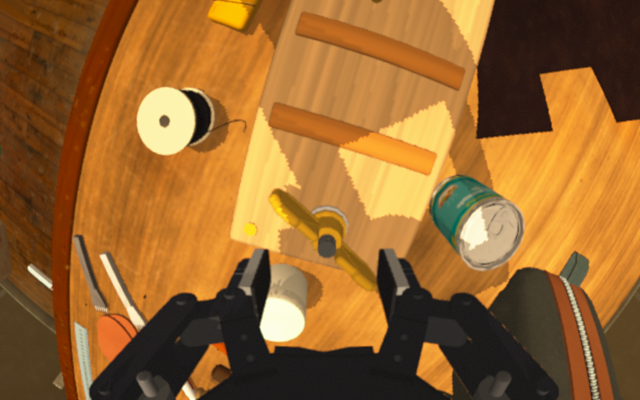

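View pics/s2.png

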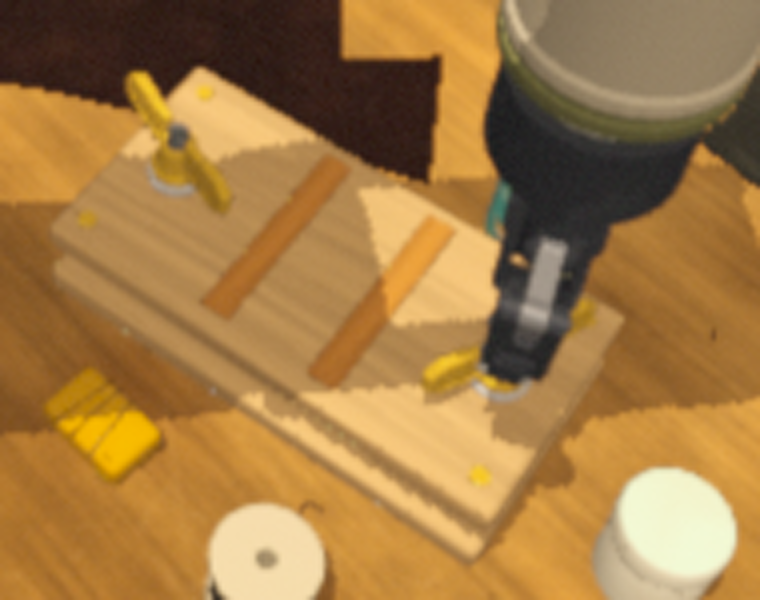

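```bash
python3 -m creep '0 0 0 0 0 5 5.6;0 0 0 0 0 10 5.6;0 0 0 0 0 15 5.6;0 0 0 0 0 20 5.6;0 0 0 0 0 25 5.6;0 0 0 0 0 30 5.6;0 0 0 0 0 35 5.6;0 0 0 0 0 40 5.6;0 0 0 0 0 45 5.6;0 0 0 0 0 50 5.6'
python3 - <<'E'
from h import *
import cv2
s=r.sense();print(s['wrist_torque'],s['joint_pos'][5])
cv2.imwrite("pics/w3.png",imaging.snapshot('wrist')[:,:,::-1])
cv2.imwrite("pics/s3.png",cv2.resize(imaging.snapshot('scene')[190:340,300:490,::-1],None,fx=4,fy=4,interpolation=2))
E
```

```text
time: 3.55
tool_pos: [635.1, -374.4, 77.6]
tcp_rot: [179.8, -0.0, 68.6]
ft_force: [-1.3, -0.6, 0.4]
finger_gap: 55.8
[ 0.04039289 -0.0019792   0.00802137] -13.130386396331193
```

View pics/w3.png

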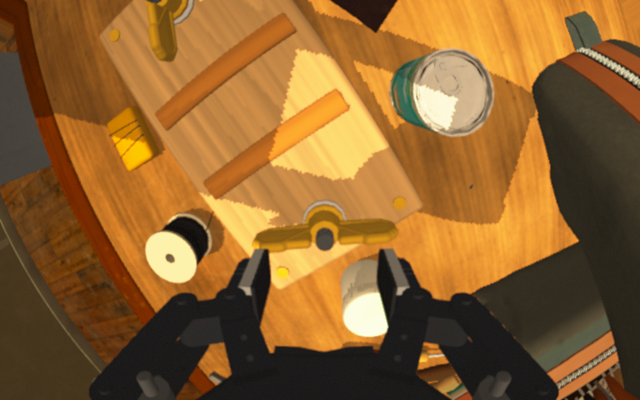

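View pics/s3.png

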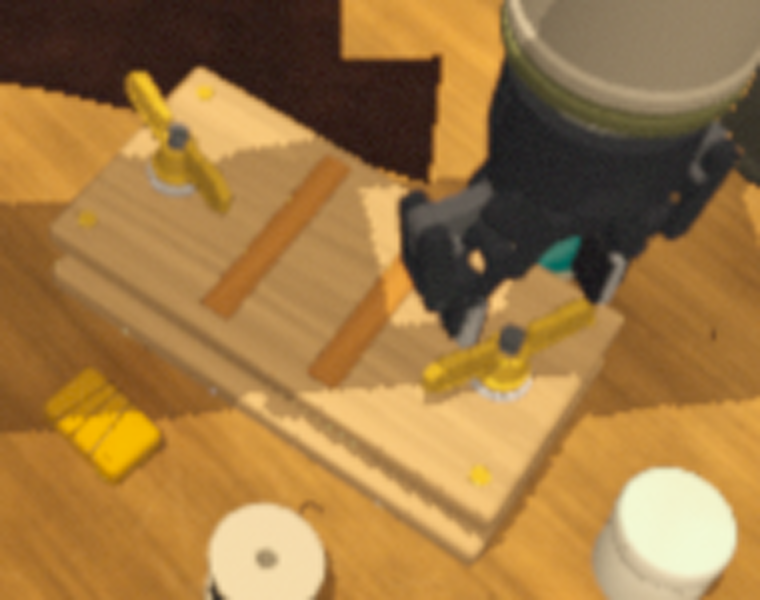

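```bash
python3 -c "
from h import *
for z in (80,100,120): print(z,px2w('scene',[(300+465/4,190+340/4),(300+605/4,190+300/4)],z))
print(st()); nut([(256,245),(396,230)],97);print(fish([(324,238)],94))
i=imaging.camera_info('wrist');s=r.sense();
from scipy.spatial.transform import Rotation as Q
T=Q.from_euler('xyz',s['tcp_rot'],degrees=True).as_matrix();c=-i['R'].T@i['t'];print('cam in tool',T.T@(c-s['tool_pos']));print('axis',T.T@i['R'].T@[0,0,1])
"
```

```text
80 [[ 624.75440039 -359.65077497]
 [ 689.33816718 -387.27169439]]
100 [[ 613.87526186 -364.96083252]
 [ 676.49717159 -391.74271299]]
120 [[ 602.99612333 -370.27089007]
 [ 663.65617599 -396.21373159]]
(3.65, array([ 635. , -374.4,   77.5]), array([179.8,  -0. ,  68.7]), array([0.5, 0. , 0.1]), 56.3)
[ 597.2 -360.6  676.6 -381.4] mid [ 636.9 -371. ] len 82.1 ang 165.3
[[ 635.71582142 -371.90581539]]
cam in tool [  82.07837542   -0.58952841 -179.20439602]
axis [-3.21142924e-01  3.93451806e-04  9.47030658e-01]
```

```bash
cat >> h.py <<'E'
from scipy.spatial.transform import Rotation as Q
def toolpx(p):
    i=imaging.camera_info('wrist');s=r.sense();T=Q.from_euler('xyz',s['tcp_rot'],degrees=True).as_matrix()
    x=i['R']@(T@np.array(p)+s['tool_pos'])+i['t'];n=np.hypot(x[0],x[1]);th=np.arctan2(n,x[2])
    return (i['camera_matrix'][:2,2]+i['camera_matrix'][0,0]*th*x[:2]/n).round(0)
E
python3 -c "
from h import *
for z in(0,-5,-7,-10,-15,-20,-25):
  print(z,[toolpx((x,y,z)) for x,y in ((11,-28),(11,-42),(11,28),(-11,28))])
"
```

```text
0 [array([280., 214.]), array([258., 214.]), array([369., 214.]), array([367., 245.])]
-5 [array([279., 217.]), array([256., 217.]), array([370., 217.]), array([368., 249.])]
-7 [array([278., 218.]), array([256., 218.]), array([371., 218.]), array([369., 250.])]
-10 [array([277., 220.]), array([255., 220.]), array([371., 220.]), array([369., 253.])]
-15 [array([276., 224.]), array([253., 223.]), array([372., 224.]), array([370., 257.])]
-20 [array([275., 227.]), array([251., 227.]), array([374., 227.]), array([371., 261.])]
-25 [array([274., 231.]), array([249., 231.]), array([375., 231.]), array([373., 265.])]
```

```bash
python3 -c "
import cv2;im=cv2.imread('pics/w3.png');cv2.imwrite('pics/w3c.png',cv2.resize(im[190:340,220:430],None,fx=3.8,fy=3.8,interpolation=cv2.INTER_CUBIC))"
```

```text
(no output)
```

View pics/w3c.png

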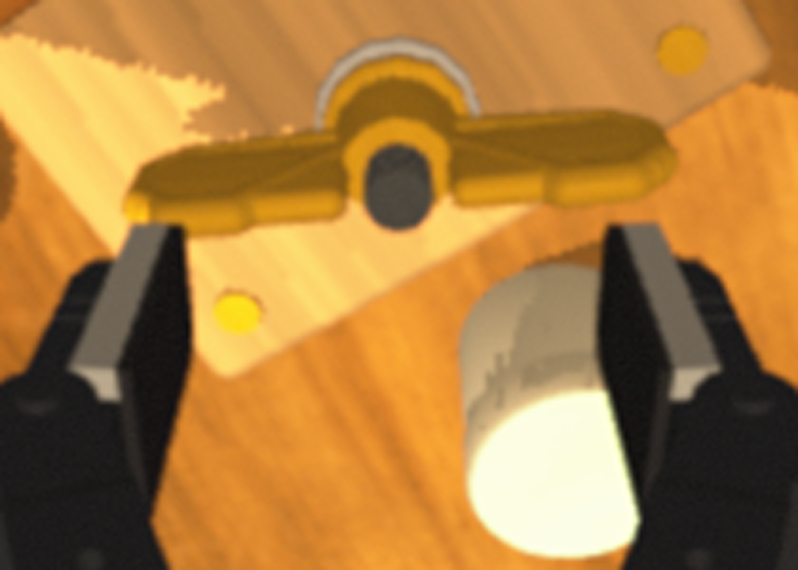

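```bash
python3 - <<'E'
from h import *
import cv2
i=imaging.camera_info('scene');s=r.sense();T=Q.from_euler('xyz',s['tcp_rot'],degrees=True).as_matrix()
im=cv2.resize(cv2.imread('pics/s3.png'),None,fx=1,fy=1)
for z,c in((0,(0,0,255)),(-10,(0,255,0)),(-40,(255,0,0))):
  for sy in(-1,1):
    P=[]
    for x,y in((11,28),(-11,28),(-11,40),(11,40)):
      w=i['R']@(T@np.array([x,sy*y,z])+s['tool_pos'])+i['t'];p=i['camera_matrix']@w;P.append((p[:2]/p[2]-[300,190])*4)
    cv2.polylines(im,[np.array(P).round().astype(int)],True,c,1)
cv2.imwrite('pics/s3o.png',im)
j=imaging.camera_info('wrist');c=-j['R'].T@j['t'];print(c-s['tool_pos'],s['tool_pos'])
E
```

```text
[ 28.7500076   76.7678759  179.25276316] [ 635.01441781 -374.44072016   77.48570992]
```

View pics/s3o.png

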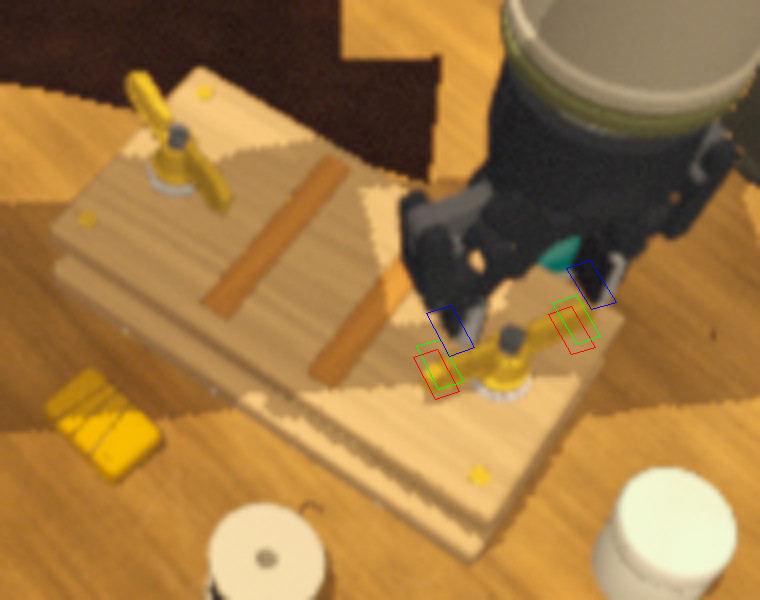

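```bash
python3 -m creep '0 0 0 0 0 -8 5.6;0 0 0 0 0 -16 5.6;0 0 0 0 0 -24 5.6;0 0 0 0 0 -32 5.6;0 0 0 0 0 -40 5.6;0 0 0 0 0 -48 5.6;0 0 0 0 0 -50 5.6;0 0 0 0 0 -50 5.6'
python3 -m creep '0 0 0.5 0 0 0 5.6;0 0 1 0 0 0 5.6;0 0 1.5 0 0 0 5.6;0 0 1.5 0 0 0 5.6'
python3 - <<'E'
from h import *
import cv2
print(st(),r.sense()['joint_pos'],r.sense()['joint_efforts'])
cv2.imwrite("pics/w4.png",imaging.snapshot('wrist')[:,:,::-1])
cv2.imwrite("pics/s4.png",cv2.resize(imaging.snapshot('scene')[190:340,300:490,::-1],None,fx=4,fy=4,interpolation=2))
E
```

```text
time: 4.45
tool_pos: [635.5, -374.8, 78.6]
tcp_rot: [179.8, 0.2, 118.9]
ft_force: [-1.2, 0.6, 0.7]
finger_gap: 56.1
time: 4.85
tool_pos: [634.7, -374.2, 61.8]
tcp_rot: [179.9, 0.1, 118.8]
ft_force: [-0.4, 0.5, 0.4]
finger_gap: 56.5
(4.85, array([ 634.7, -374.2,   61.8]), array([1.799e+02, 1.000e-01, 1.188e+02]), array([-0.4,  0.5,  0.4]), 56.5) [-3.45453421e+01  3.32299036e+01  6.75614408e+01  7.13647078e-02
  7.91099769e+01 -6.34070378e+01] [-1.29363168e-02 -7.86373186e+01 -4.95465231e+01  9.56187083e-03
 -2.49124132e-01  2.23334937e-03]
```

View pics/w4.png

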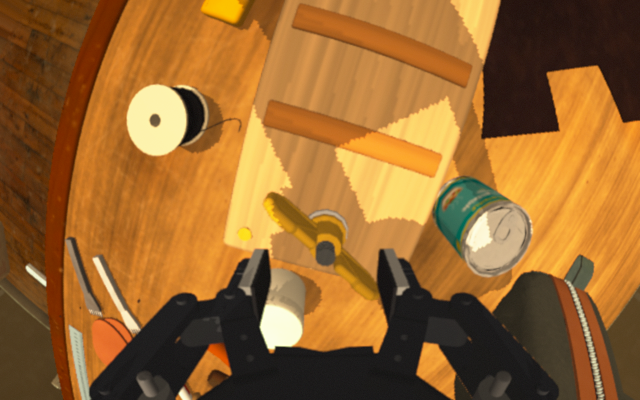

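View pics/s4.png

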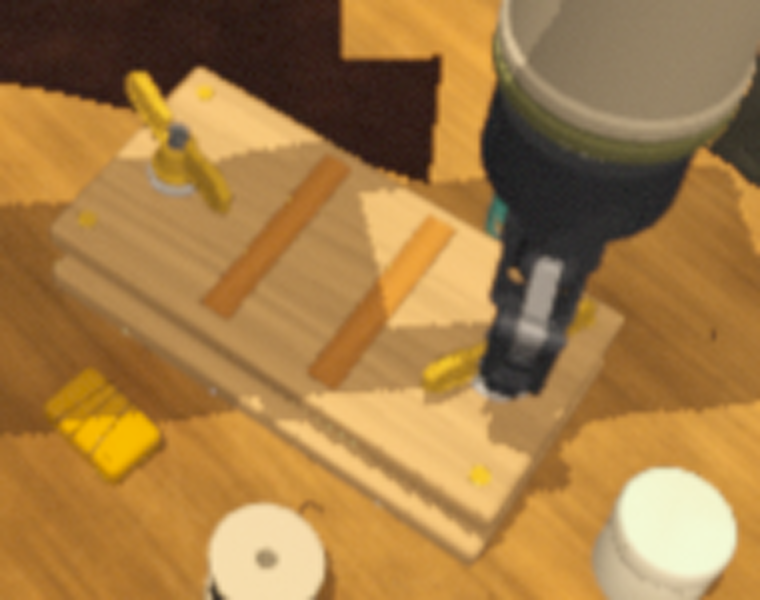

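```bash
python3 - <<'E'
from h import *
i=imaging.camera_info('wrist');R=i['R'];c=-R.T@i['t'];print(c)
pts=dict(stud=(633.5,-374,95),spooltop=(494.4,-364.4,45),corner=(576,-418,58),tin=(741.5,-321,72))
for dz in(0,20,40):
  for k,p in pts.items():
    x=R@(np.array(p)-c-[0,0,dz]);n=np.hypot(x[0],x[1]);th=np.arctan2(n,x[2]);print(dz,k,(i['camera_matrix'][:2,2]+i['camera_matrix'][0,0]*th*x[:2]/n).round(0))
E
```

```text
[ 594.10385172 -302.37796808  241.98773189]
0 stud [323. 254.]
0 spooltop [154. 116.]
0 corner [219. 239.]
0 tin [497. 239.]
20 stud [323. 237.]
20 spooltop [167. 113.]
20 corner [227. 228.]
20 tin [485. 227.]
40 stud [323. 224.]
40 spooltop [178. 112.]
40 corner [234. 217.]
40 tin [473. 217.]
```

```bash
python3 - <<'E'
from h import *
import cv2
im=cv2.imread('pics/s4.png')
i=imaging.camera_info('scene');s=r.sense();T=Q.from_euler('xyz',s['tcp_rot'],degrees=True).as_matrix()
for z,c in((0,(0,0,255)),(-10,(0,255,0)),(-25,(255,255,0)),(-40,(255,0,0))):
  for sy in(-1,1):
    P=[]
    for x,y in((11,28),(-11,28),(-11,40),(11,40)):
      w=i['R']@(T@np.array([x,sy*y,z])+s['tool_pos'])+i['t'];p=i['camera_matrix']@w;P.append((p[:2]/p[2]-[300,190])*4)
    cv2.polylines(im,[np.array(P).round().astype(int)],True,c,1)
cv2.imwrite('pics/s4o.png',im)
im=cv2.imread('pics/w4.png')
for z,c in((0,(0,0,255)),(-10,(0,255,0)),(-25,(255,255,0)),(-40,(255,0,0))):
  for sy in(-1,1):
    P=[toolpx((x,sy*y,z)) for x,y in((11,28),(-11,28),(-11,40),(11,40))]
    cv2.polylines(im,[(4*(np.array(P)-[220,190])).round().astype(int)],True,c,1) if 0 else cv2.polylines(im,[np.array(P).astype(int)],True,c,1)
cv2.imwrite('pics/w4o.png',cv2.resize(im[190:340,220:430],None,fx=3.8,fy=3.8,interpolation=0))
E
```

```text
(no output)
```

View pics/s4o.png

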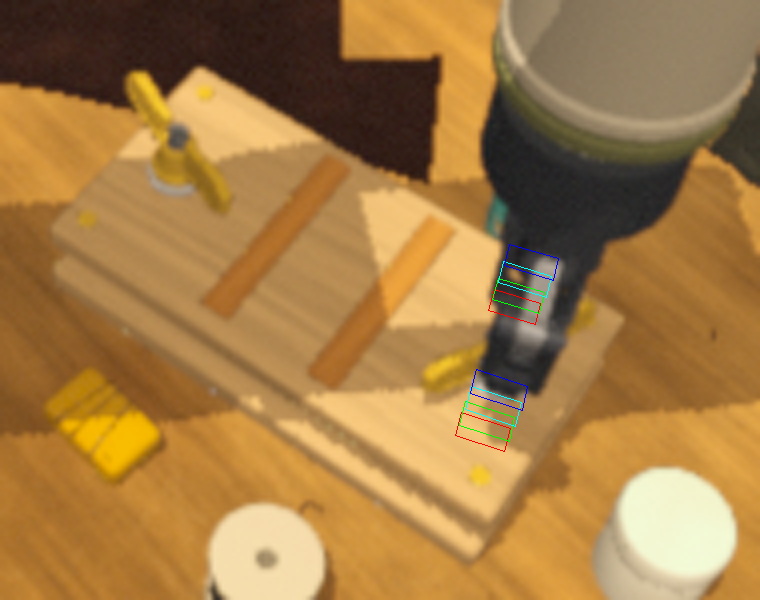

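View pics/w4o.png

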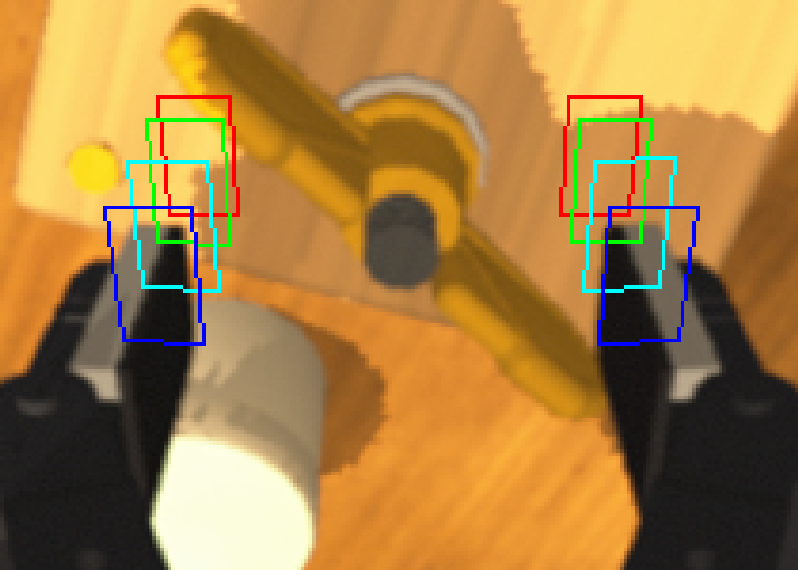

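```bash
python3 -m creep '0 0 0 0 0 6 5.6;0 0 0 0 0 12 5.6;0 0 0 0 0 18 5.6;0 0 0 0 0 24 5.6;0 0 0 0 0 30 5.6'
python3 -m creep '0 0 0 0 0 5 5.6;0 0 0 0 0 10 5.6;0 0 0 0 0 15 5.6;0 0 0 0 0 15 5.6'
python3 - <<'E'
from h import *
import cv2
print(st(),r.sense()['wrist_torque'])
cv2.imwrite("pics/w5.png",cv2.resize(imaging.snapshot('wrist')[170:340,210:440,::-1],None,fx=3.4,fy=3.4,interpolation=2))
cv2.imwrite("pics/s5.png",cv2.resize(imaging.snapshot('scene')[190:340,300:490,::-1],None,fx=4,fy=4,interpolation=2))
E
```

```text
time: 5.45
tool_pos: [635.5, -374.7, 63.4]
tcp_rot: [179.8, 0.1, 88.6]
ft_force: [-0.3, 0.5, -1.1]
finger_gap: 55.9
time: 5.85
tool_pos: [635.6, -374.8, 63.6]
tcp_rot: [179.8, 0.0, 73.5]
ft_force: [0.2, -0.8, -0.3]
finger_gap: 56.1
(5.85, array([ 635.6, -374.8,   63.6]), array([179.8,   0. ,  73.5]), array([ 0.2, -0.8, -0.3]), 56.1) [ 0.02434347  0.00849571 -0.00985527]
```

View pics/w5.png

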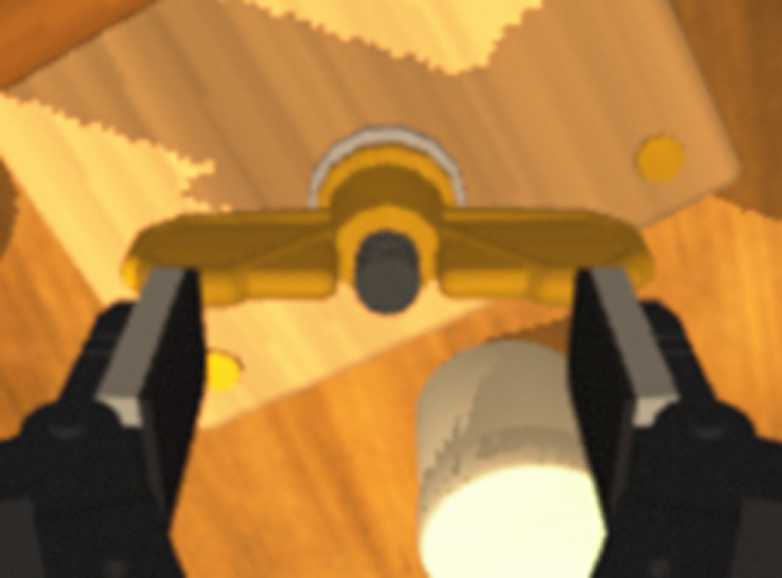

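View pics/s5.png

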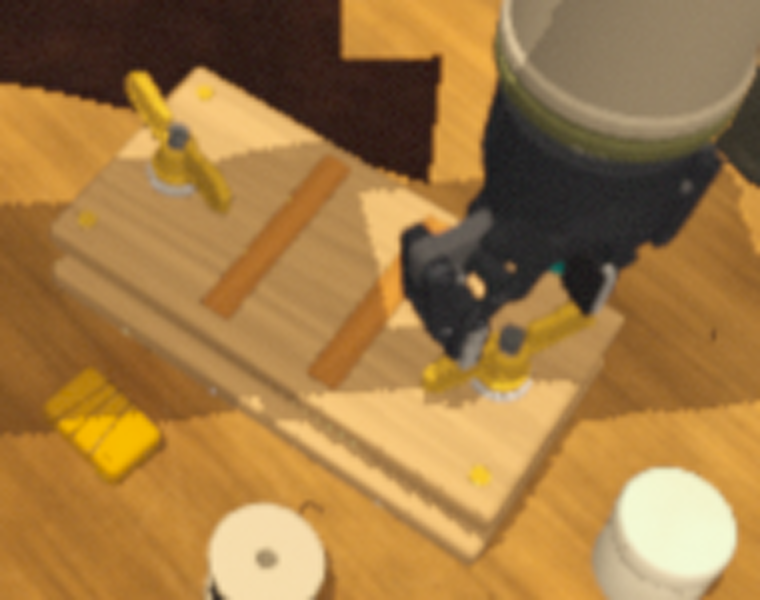

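```bash
python3 -m creep '0 0 0 0 0 -8 5.6;0 0 0 0 0 -16 5.6;0 0 0 0 0 -24 5.6;0 0 0 0 0 -32 5.6;0 0 0 0 0 -40 5.6;0 0 0 0 0 -46 5.6;0 0 0 0 0 -46 5.6'
python3 -m creep '0 0 0.5 0 0 0 5.6;0 0 1 0 0 0 5.6;0 0 1 0 0 0 5.6'
python3 -m creep '0 0 0.4 0 0 0 5.6;0 0 0.8 0 0 0 5.6;0 0 0.8 0 0 0 5.6'
python3 -m creep '0 0 0 0 0 6 5.6;0 0 0 0 0 12 5.6;0 0 0 0 0 18 5.6;0 0 0 0 0 24 5.6;0 0 0 0 0 30 5.6'
python3 - <<'E'
from h import *
import cv2
print(st(),r.sense()['wrist_torque'])
cv2.imwrite("pics/w6.png",cv2.resize(imaging.snapshot('wrist')[170:340,210:440,::-1],None,fx=3.4,fy=3.4,interpolation=2))
cv2.imwrite("pics/s6.png",cv2.resize(imaging.snapshot('scene')[190:340,300:490,::-1],None,fx=4,fy=4,interpolation=2))
E
```

```text
time: 6.65
tool_pos: [635.6, -374.8, 63.6]
tcp_rot: [179.8, 0.2, 120.0]
ft_force: [-0.8, -0.0, 0.1]
finger_gap: 55.9
time: 6.95
tool_pos: [634.9, -374.3, 51.9]
tcp_rot: [179.9, 0.1, 119.9]
ft_force: [-0.2, 1.4, 0.1]
finger_gap: 56.1
time: 7.25
tool_pos: [634.3, -373.9, 42.7]
tcp_rot: [179.9, -0.0, 119.9]
ft_force: [-0.3, 0.6, -1.3]
finger_gap: 56.4
time: 7.75
tool_pos: [634.3, -373.6, 42.6]
tcp_rot: [180.0, -0.1, 89.6]
ft_force: [1.1, 0.8, -1.1]
finger_gap: 55.9
(7.75, array([ 634.3, -373.6,   42.6]), array([ 1.80e+02, -1.00e-01,  8.96e+01]), array([ 1.1,  0.8, -1.1]), 55.9) [ 0.12431987 -0.0465481   0.02012524]
```

View pics/w6.png

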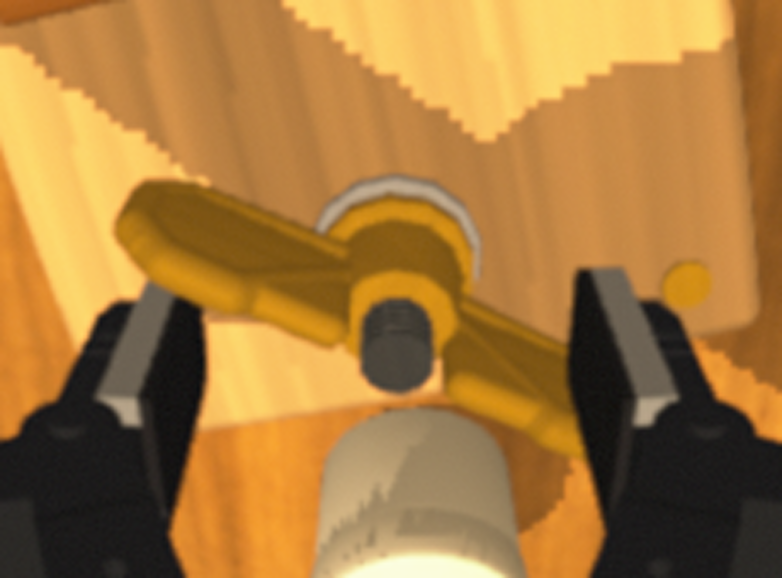

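View pics/s6.png

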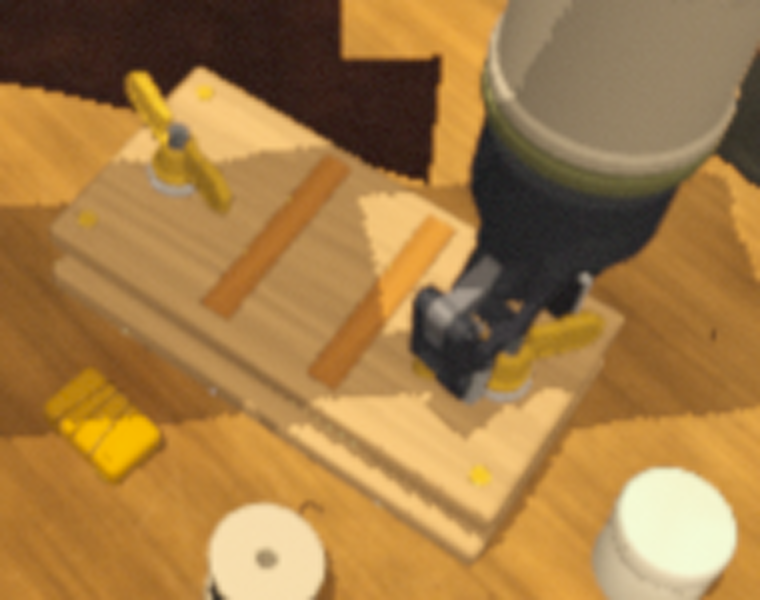

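```bash
python3 -m creep '0 0 0 0 0 7 5.6;0 0 0 0 0 14 5.6;0 0 0 0 0 21 5.6;0 0 0 0 0 28 5.6;0 0 0 0 0 35 5.6;0 0 0 0 0 42 5.6;0 0 0 0 0 49 5.6;0 0 0 0 0 56 5.6;0 0 0 0 0 63 5.6;0 0 0 0 0 70 5.6;0 0 0 0 0 77 5.6;0 0 0 0 0 84 5.6;0 0 0 0 0 91 5.6'
python3 - <<'E'
from h import *
import cv2
print(st(),r.sense()['wrist_torque'],r.sense()['joint_pos'][5])
cv2.imwrite("pics/w7.png",cv2.resize(imaging.snapshot('wrist')[170:340,210:440,::-1],None,fx=3.4,fy=3.4,interpolation=2))
E
```

```text
time: 9.15
tool_pos: [634.9, -373.7, 42.8]
tcp_rot: [-179.9, -0.1, -1.3]
ft_force: [1.7, -0.4, -0.9]
finger_gap: 56.5
(9.15, array([ 634.9, -373.7,   42.8]), array([-1.799e+02, -1.000e-01, -1.300e+00]), array([ 1.7, -0.4, -0.9]), 56.5) [-0.01580436 -0.3774402   0.1174793 ] 56.75007664780757
```

View pics/w7.png

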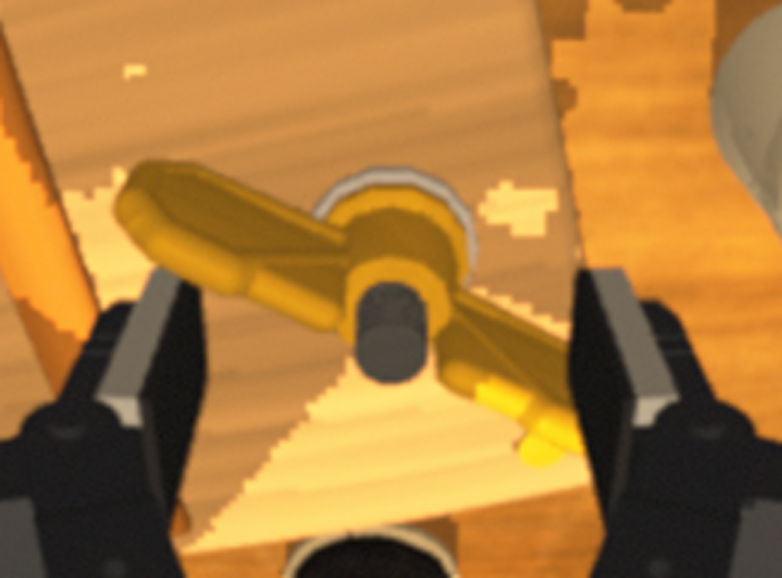

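```bash
python3 -m creep '0 0 0 0 0 7 5.6;0 0 0 0 0 14 5.6;0 0 0 0 0 21 5.6;0 0 0 0 0 28 5.6;0 0 0 0 0 35 5.6;0 0 0 0 0 42 5.6'
python3 -m creep '0 0 0 0 0 6 5.6;0 0 0 0 0 12 5.6;0 0 0 0 0 18 5.6;0 0 0 0 0 24 5.6;0 0 0 0 0 30 5.6;0 0 0 0 0 36 5.6;0 0 0 0 0 41 5.6'
python3 - <<'E'
from h import *
print(st(),r.sense()['wrist_torque'],r.sense()['joint_pos'][5])
E
```

```text
time: 9.8
tool_pos: [635.1, -374.2, 43.0]
tcp_rot: [-179.9, -0.1, -43.7]
ft_force: [1.1, -1.3, -1.1]
finger_gap: 55.8
time: 10.5
tool_pos: [635.2, -374.1, 42.9]
tcp_rot: [-180.0, -0.2, -83.8]
ft_force: [-1.6, -4.0, -1.7]
finger_gap: 55.9
(10.5, array([ 635.2, -374.1,   42.9]), array([-180. ,   -0.2,  -83.8]), array([-1.6, -4. , -1.7]), 55.9) [-0.66654333  0.17738838 11.42390283] 139.46655690827177
```

```bash
python3 -m creep '0 0 0 0 0 -6 5.6;0 0 0 0 0 -12 5.6;0 0 0 0 0 -12 5.6'
python3 - <<'E'
from h import *
import cv2
print(st(),r.sense()['wrist_torque'],r.sense()['joint_pos'][5])
cv2.imwrite("pics/w8.png",cv2.resize(imaging.snapshot('wrist')[170:340,210:440,::-1],None,fx=3.4,fy=3.4,interpolation=2))
cv2.imwrite("pics/s8.png",cv2.resize(imaging.snapshot('scene')[190:340,300:490,::-1],None,fx=4,fy=4,interpolation=2))
E
```

```text
time: 10.8
tool_pos: [635.2, -374.4, 43.0]
tcp_rot: [179.9, -0.3, -71.1]
ft_force: [-1.7, -4.2, -1.1]
finger_gap: 55.8
(10.8, array([ 635.2, -374.4,   43. ]), array([179.9,  -0.3, -71.1]), array([-1.7, -4.2, -1.1]), 55.8) [-0.63737913  0.20489102  6.54050647] 126.81664406521469
```

View pics/w8.png

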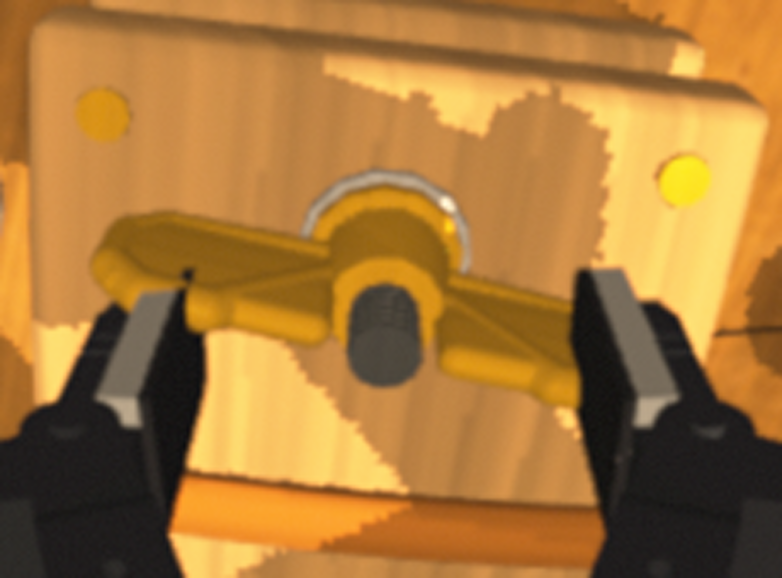

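View pics/s8.png

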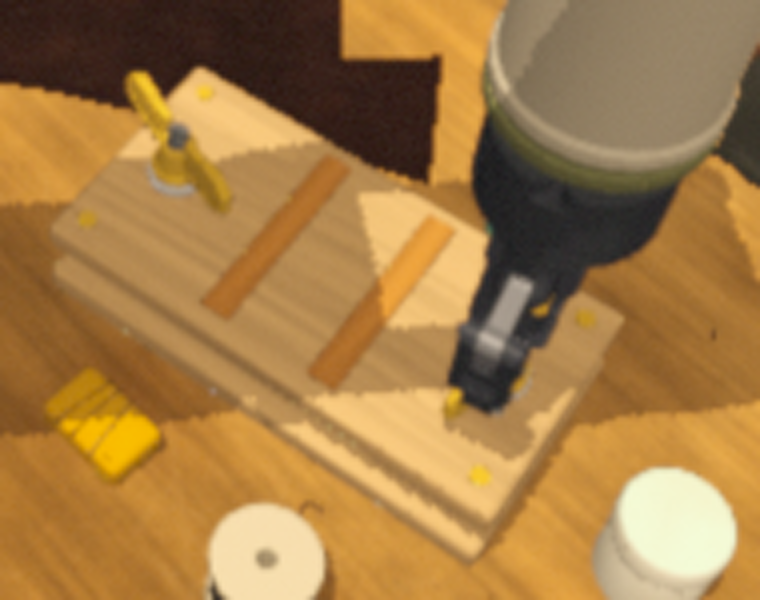

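```bash
python3 -m creep '0 0 0 0 0 -8 5.6;0 0 0 0 0 -16 5.6;0 0 0 0 0 -24 5.6;0 0 0 0 0 -32 5.6;0 0 0 0 0 -32 5.6'
python3 - <<'E'
from h import *
import cv2
print(st(),r.sense()['wrist_torque'],r.sense()['joint_pos'][5])
cv2.imwrite("pics/w9.png",cv2.resize(imaging.snapshot('wrist')[170:340,210:440,::-1],None,fx=3.4,fy=3.4,interpolation=2))
E
```

```text
time: 11.4
tool_pos: [635.1, -374.3, 43.0]
tcp_rot: [179.9, -0.1, -39.8]
ft_force: [-0.1, 0.3, 0.4]
finger_gap: 56.3
(11.4, array([ 635.1, -374.3,   43. ]), array([ 1.799e+02, -1.000e-01, -3.980e+01]), array([-0.1,  0.3,  0.4]), 56.3) [-0.01755738 -0.06371844  0.01343207] 95.40996643503327
```

View pics/w9.png

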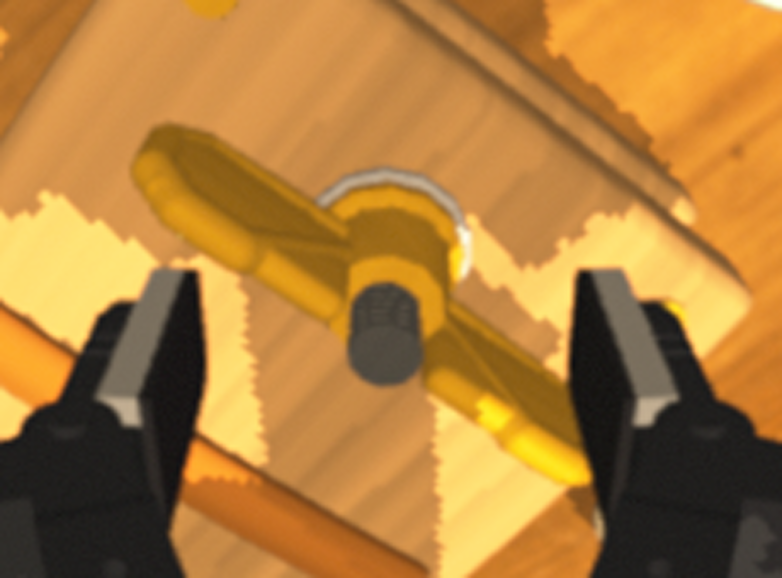

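```bash
python3 - <<'E'
from h import *
nut([(210+150/3.4,170+175/3.4),(210+580/3.4,170+475/3.4)],95)
E
python3 -m creep '0 0 -3 0 0 0 5.6;0 0 -6 0 0 0 5.6;0 0 -9 0 0 0 5.6;0 0 -12 0 0 0 5.6;0 0 -15 0 0 0 5.6;0 0 -15 0 0 0 5.6'
python3 - <<'E'
from h import *
import cv2
print(st())
cv2.imwrite("pics/w10.png",imaging.snapshot('wrist')[:,:,::-1])
cv2.imwrite("pics/t10.png",cv2.resize(imaging.snapshot('top')[130:270,325:475,::-1],None,fx=4,fy=4,interpolation=2))
E
```

```text
[ 676.5 -368.8  598.  -383.2] mid [ 637.3 -376. ] len 79.8 ang 10.4
time: 12.05
tool_pos: [637.5, -375.5, 200.3]
tcp_rot: [180.0, -0.7, -40.5]
ft_force: [0.1, 0.1, 1.5]
finger_gap: 56.3
(12.05, array([ 637.5, -375.5,  200.3]), array([180. ,  -0.7, -40.5]), array([0.1, 0.1, 1.5]), 56.3)
```

View pics/w10.png

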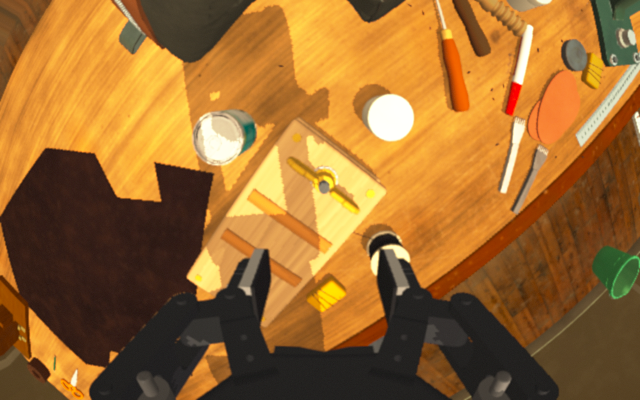

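```bash
python3 -m creep '-14.8 -11.1 0 0 0 -70 5.6;-14.8 -11.1 0 0 0 -70 5.6;-14.8 -11.1 0 0 0 -70 5.6;-14.8 -11.1 0 0 0 -70 5.6;-14.8 -11.1 0 0 0 -70 5.6;-14.8 -11.1 0 0 0 -70 5.6;-14.8 -11.1 0 0 0 -70 5.6;-14.8 -11.1 0 0 0 -70 5.6;-14.8 -11.1 0 0 0 -70 5.6;-14.8 -11.1 0 0 0 -70 5.6;-14.8 -11.1 0 0 0 -70 5.6'
python3 - <<'E'
from h import *
import cv2
print(st(),r.sense()['joint_pos'])
cv2.imwrite("pics/w11.png",imaging.snapshot('wrist')[:,:,::-1])
E
```

```text
time: 13.25
tool_pos: [594.2, -193.8, 192.5]
tcp_rot: [179.8, 0.0, 29.4]
ft_force: [0.1, 0.2, 0.1]
finger_gap: 56.1
(13.25, array([ 594.2, -193.8,  192.5]), array([179.8,   0. ,  29.4]), array([0.1, 0.2, 0.1]), 56.1) [-22.65424082  11.2173088   81.39480052  -0.16333394  87.21564923
  37.96584974]
```

View pics/w11.png

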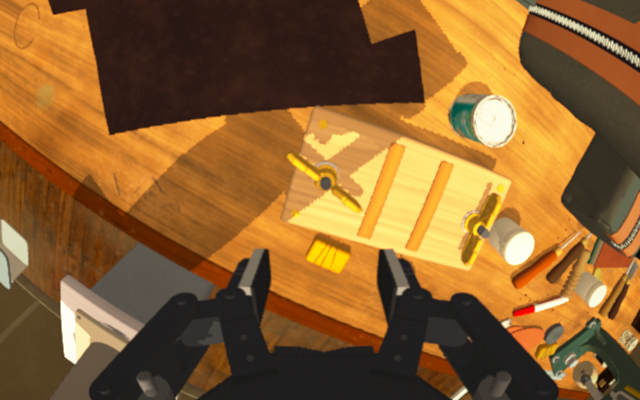

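```bash
python3 - <<'E'
from h import *
nut([(290,155),(360,209)],98);print(fish([(326,183)],94))
nut([(499,197),(464,262)],95)
E
```

```text
[ 606.4 -153.   592.9 -235. ] mid [ 599.6 -194. ] len 83.1 ang 80.7
[[ 598.37822352 -194.80516161]]
[ 676.9 -361.8  595.8 -374. ] mid [ 636.4 -367.9] len 82.0 ang 8.5
```

```bash
python3 -m creep '0.23 0.21 3 0 0 -3 5.6;0.23 0.21 6 0 0 -3 5.6;0.23 0.21 8 0 0 -3 5.6;0.23 0.21 9 0 0 -3 5.6;0.23 0.21 10 0 0 -3 5.6;0.23 0.21 11 0 0 -3 5.6;0.23 0.21 11 0 0 -3 5.6'
python3 -m creep '0 0 1 0 0 0 5.6;0 0 2 0 0 0 5.6;0 0 3 0 0 0 5.6;0 0 3.8 0 0 0 5.6;0 0 3.8 0 0 0 5.6'
python3 - <<'E'
from h import *
import cv2
print(st(),r.sense()['joint_pos'])
cv2.imwrite("pics/w12.png",cv2.resize(imaging.snapshot('wrist')[170:340,210:440,::-1],None,fx=3.4,fy=3.4,interpolation=2))
E
```

```text
time: 14.0
tool_pos: [597.1, -194.7, 81.7]
tcp_rot: [179.8, 0.1, 32.4]
ft_force: [-0.1, -0.5, -0.8]
finger_gap: 56.3
time: 14.5
tool_pos: [595.9, -194.4, 41.7]
tcp_rot: [179.9, 0.2, 32.4]
ft_force: [-0.5, 0.5, -0.4]
finger_gap: 56.0
(14.5, array([ 595.9, -194.4,   41.7]), array([179.9,   0.2,  32.4]), array([-0.5,  0.5, -0.4]), 56.0) [-22.6457578   18.35042821  89.22927115  -0.17277886  72.47387035
  34.99397077]
```

View pics/w12.png

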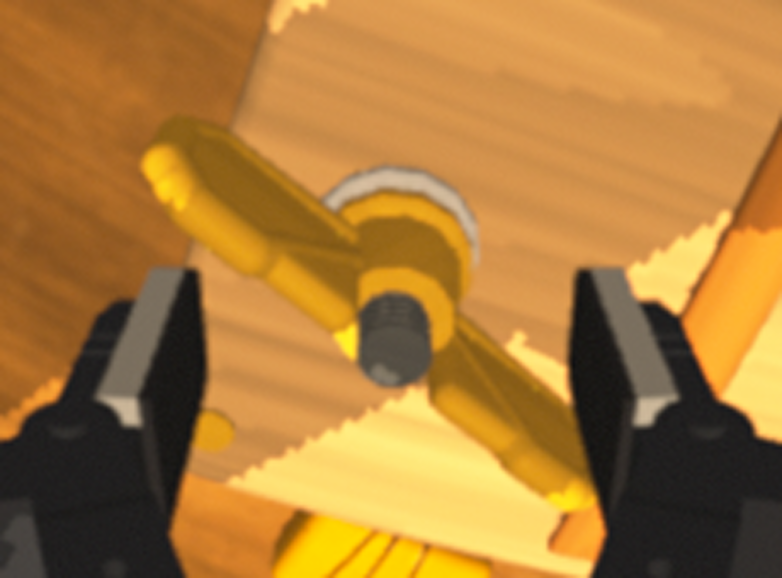

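```bash
python3 -m creep '0 0 0 0 0 7 5.6;0 0 0 0 0 14 5.6;0 0 0 0 0 21 5.6;0 0 0 0 0 28 5.6;0 0 0 0 0 35 5.6;0 0 0 0 0 42 5.6;0 0 0 0 0 49 5.6;0 0 0 0 0 56 5.6;0 0 0 0 0 63 5.6;0 0 0 0 0 70 5.6;0 0 0 0 0 77 5.6;0 0 0 0 0 84 5.6;0 0 0 0 0 91 5.6;0 0 0 0 0 98 5.6;0 0 0 0 0 105 5.6'
python3 - <<'E'
from h import *
import cv2
print(st(),r.sense()['joint_pos'],r.sense()['wrist_torque'])
cv2.imwrite("pics/w13.png",cv2.resize(imaging.snapshot('wrist')[170:340,210:440,::-1],None,fx=3.4,fy=3.4,interpolation=2))
E
```

```text
time: 16.05
tool_pos: [596.7, -194.4, 43.0]
tcp_rot: [179.9, -0.1, -72.9]
ft_force: [0.9, 0.3, -1.5]
finger_gap: 56.2
(16.05, array([ 596.7, -194.4,   43. ]), array([ 1.799e+02, -1.000e-01, -7.290e+01]), array([ 0.9,  0.3, -1.5]), 56.2) [-22.63153121  18.29015269  89.15388113  -0.15323789  72.51956625
 140.27520084] [ 0.16075459 -0.06403933  0.05237993]
```

View pics/w13.png

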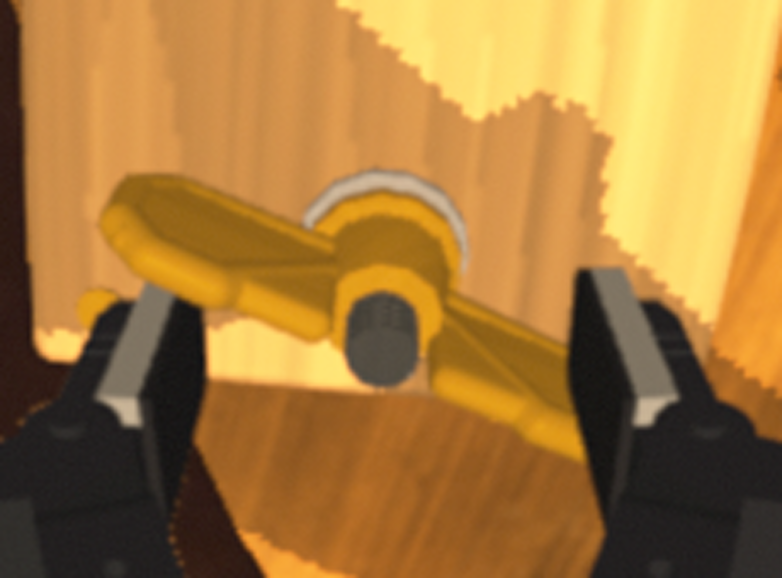

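```bash
python3 -m creep '0 0 0 0 0 -8 5.6;0 0 0 0 0 -12 5.6;0 0 -3 0 0 -12 5.6;0 0 -6 0 0 -12 5.6;0 0 -7 0 0 -12 5.6;0 0 -7 0 0 -12 5.6'
python3 -m creep '0 0 0 0 0 -8 5.6;0 0 0 0 0 -16 5.6;0 0 0 0 0 -24 5.6;0 0 0 0 0 -32 5.6;0 0 0 0 0 -40 5.6;0 0 0 0 0 -48 5.6;0 0 0 0 0 -56 5.6;0 0 0 0 0 -64 5.6;0 0 0 0 0 -72 5.6;0 0 0 0 0 -80 5.6;0 0 0 0 0 -88 5.6;0 0 0 0 0 -96 5.6;0 0 0 0 0 -100 5.6;0 0 0 0 0 -100 5.6'
python3 -m creep '0 0 0 0 0 -8 5.6;0 0 0 0 0 -16 5.6;0 0 0 0 0 -24 5.6;0 0 0 0 0 -32 5.6;0 0 0 0 0 -40 5.6;0 0 0 0 0 -48 5.6;0 0 0 0 0 -56 5.6;0 0 0 0 0 -64 5.6;0 0 0 0 0 -72 5.6;0 0 0 0 0 -80 5.6;0 0 0 0 0 -88 5.6;0 0 0 0 0 -92 5.6;0 0 0 0 0 -92 5.6'
python3 - <<'E'
from h import *
import cv2
print(st(),r.sense()['joint_pos'],r.sense()['wrist_torque'])
cv2.imwrite("pics/w14.png",cv2.resize(imaging.snapshot('wrist')[130:340,190:460,::-1],None,fx=2.8,fy=2.8,interpolation=2))
E
```

```text
time: 16.7
tool_pos: [598.6, -195.0, 116.0]
tcp_rot: [-179.9, -0.4, -61.2]
ft_force: [1.0, -0.7, 0.3]
finger_gap: 56.0
time: 18.1
tool_pos: [597.7, -194.6, 114.0]
tcp_rot: [179.8, 0.0, 38.9]
ft_force: [-0.1, -0.9, -0.6]
finger_gap: 56.1
time: 19.4
tool_pos: [597.1, -194.4, 112.8]
tcp_rot: [-179.9, 0.2, 130.9]
ft_force: [-0.4, 0.1, -1.1]
finger_gap: 55.9
(19.4, array([ 597.1, -194.4,  112.8]), array([-179.9,    0.2,  130.9]), array([-0.4,  0.1, -1.1]), 55.9) [-22.61781529  14.5023706   86.03331488  -0.15213087  79.36497273
 -63.45621273] [ 0.04739106 -0.02680375  0.02704789]
```

View pics/w14.png

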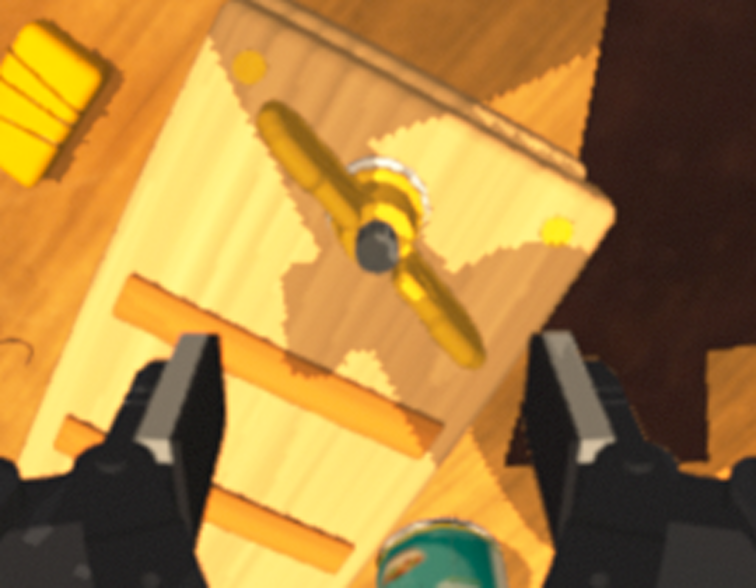

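```bash
python3 -m creep '0 0 2 0 0 0 5.6;0 0 4 0 0 0 5.6;0 0 5 0 0 0 5.6;0 0 6 0 0 0 5.6;0 0 7 0 0 0 5.6;0 0 7 0 0 0 5.6'
python3 -m creep '0 0 0 0 0 7 5.6;0 0 0 0 0 14 5.6;0 0 0 0 0 21 5.6;0 0 0 0 0 28 5.6;0 0 0 0 0 35 5.6;0 0 0 0 0 42 5.6;0 0 0 0 0 49 5.6;0 0 0 0 0 56 5.6;0 0 0 0 0 63 5.6;0 0 0 0 0 70 5.6;0 0 0 0 0 77 5.6;0 0 0 0 0 84 5.6;0 0 0 0 0 91 5.6'
python3 - <<'E'
from h import *
import cv2
print(st(),r.sense()['joint_pos'],r.sense()['wrist_torque'])
cv2.imwrite("pics/w15.png",cv2.resize(imaging.snapshot('wrist')[170:340,210:440,::-1],None,fx=3.4,fy=3.4,interpolation=2))
E
```

```text
time: 20.05
tool_pos: [596.3, -194.3, 41.4]
tcp_rot: [-179.9, 0.1, 130.7]
ft_force: [0.2, 1.0, -0.2]
finger_gap: 56.0
time: 21.35
tool_pos: [597.2, -194.1, 42.3]
tcp_rot: [179.9, 0.1, 39.4]
ft_force: [2.3, 0.6, -1.0]
finger_gap: 56.1
(21.35, array([ 597.2, -194.1,   42.3]), array([1.799e+02, 1.000e-01, 3.940e+01]), array([ 2.3,  0.6, -1. ]), 56.1) [-22.61244123  18.3521888   89.15757392  -0.11833689  72.41356452
  28.0272001 ] [ 0.21940261 -0.24292063  0.05608364]
```

View pics/w15.png

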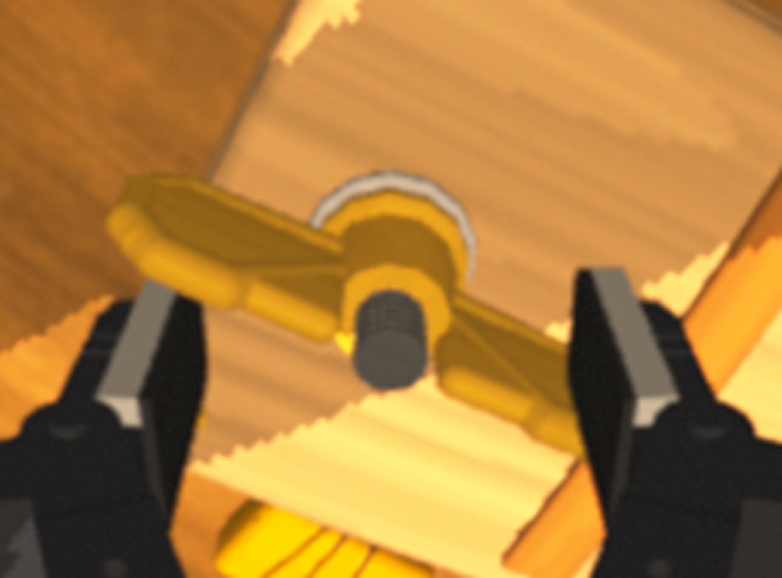

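Turning well; now about 150° done. I go on in short pieces, watching the torque.

```bash
cat > q.py <<'E'
from h import *
s=r.sense();print('tq',s['wrist_torque'].round(2),'q6',s['joint_pos'][5].round(1))
E
python3 -m creep '0 0 0 0 0 6 5.6;0 0 0 0 0 12 5.6;0 0 0 0 0 18 5.6;0 0 0 0 0 24 5.6;0 0 0 0 0 30 5.6'; python3 q.py
python3 -m creep '0 0 0 0 0 6 5.6;0 0 0 0 0 12 5.6;0 0 0 0 0 18 5.6;0 0 0 0 0 24 5.6;0 0 0 0 0 30 5.6'; python3 q.py
```

```text
time: 21.9
tool_pos: [597.6, -194.3, 42.9]
tcp_rot: [179.8, -0.0, 8.9]
ft_force: [0.8, 0.6, -1.5]
finger_gap: 56.2
tq [ 0.04 -0.12  0.02] q6 58.6
time: 22.4
tool_pos: [597.7, -194.4, 43.3]
tcp_rot: [179.9, -0.1, -21.2]
ft_force: [-0.4, 0.2, -1.7]
finger_gap: 55.8
tq [0.04 0.06 0.05] q6 88.7
```

```bash

python3 -m creep '0 0 0 0 0 5 5.6;0 0 0 0 0 10 5.6;0 0 0 0 0 15 5.6;0 0 0 0 0 20 5.6;0 0 0 0 0 25 5.6'; python3 q.py
python3 -m creep '0 0 0 0 0 3 5.6;0 0 0 0 0 6 5.6'; python3 q.py
```

```text
time: 22.9
tool_pos: [597.8, -194.4, 43.7]
tcp_rot: [179.9, -0.2, -46.3]
ft_force: [-0.6, 0.7, -2.0]
finger_gap: 56.5
tq [0.07 0.05 0.07] q6 113.7
time: 23.1
tool_pos: [597.9, -194.5, 44.2]
tcp_rot: [180.0, -0.2, -52.3]
ft_force: [-0.9, 0.8, -2.1]
finger_gap: 56.1
tq [0.06 0.14 0.23] q6 119.7
```

```bash

python3 -m creep '0 0 0 0 0 2 5.6;0 0 0 0 0 4 5.6;0 0 0 0 0 4 5.6'; python3 q.py
python3 -m creep '0 0 0 0 0 2 5.6;0 0 0 0 0 4 5.6;0 0 0 0 0 4 5.6'; python3 q.py
```

```text
time: 23.4
tool_pos: [597.8, -194.4, 44.2]
tcp_rot: [180.0, -0.2, -56.1]
ft_force: [-0.1, 0.3, -3.4]
finger_gap: 55.9
tq [-0.04 -0.05  1.25] q6 123.6
time: 23.7
tool_pos: [597.8, -194.4, 44.1]
tcp_rot: [179.9, -0.2, -59.9]
ft_force: [0.5, -1.0, -3.7]
finger_gap: 55.9
tq [-0.14 -0.06  2.52] q6 127.4
```

```bash

python3 -m creep '0 0 0 0 0 -6 5.6;0 0 0 0 0 -12 5.6;0 0 0 0 0 -18 5.6;0 0 0 0 0 -24 5.6;0 0 0 0 0 -28 5.6;0 0 0 0 0 -28 5.6'; python3 q.py
python3 -m creep '0 0 -3 0 0 0 5.6;0 0 -6 0 0 0 5.6;0 0 -9 0 0 0 5.6;0 0 -12 0 0 0 5.6;0 0 -15 0 0 0 5.6;0 0 -15 0 0 0 5.6'
python3 - <<'E'
from h import *
import cv2
cv2.imwrite("pics/w16.png",imaging.snapshot('wrist')[:,:,::-1])
E
```

```text
time: 24.3
tool_pos: [598.3, -194.8, 45.0]
tcp_rot: [179.9, -0.2, -31.8]
ft_force: [-0.8, -0.2, -1.1]
finger_gap: 55.8
tq [-0.04  0.02  0.  ] q6 99.3
time: 24.9
tool_pos: [600.9, -195.3, 201.8]
tcp_rot: [180.0, -0.8, -31.9]
ft_force: [1.1, -0.4, 0.9]
finger_gap: 55.9
```

View pics/w16.png

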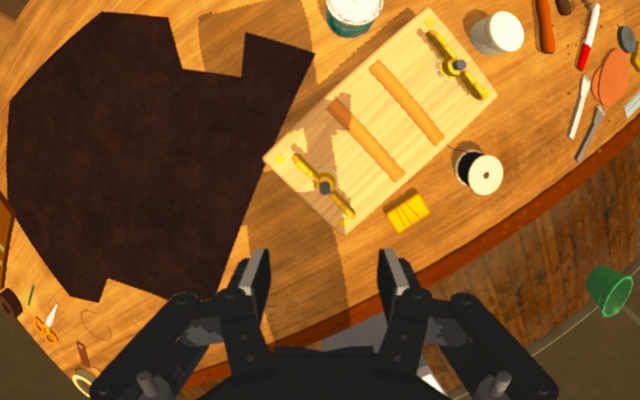

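```bash

python3 -m creep '-15 -2 -5 0 0 0 5.6;-15 -2 -5 0 0 0 5.6;-15 -2 -5 0 0 0 5.6;-15 -2 -5 0 0 0 5.6;-15 -2 -5 0 0 0 5.6;-15 -2 -5 0 0 0 5.6'
python3 - <<'E'
from h import *
import cv2
cv2.imwrite("pics/t17.png",cv2.resize(imaging.snapshot('top')[130:270,325:475,::-1],None,fx=4,fy=4,interpolation=2))
cv2.imwrite("pics/s17.png",cv2.resize(imaging.snapshot('scene')[190:340,300:490,::-1],None,fx=4,fy=4,interpolation=2))
E
```

```text
time: 25.55
tool_pos: [482.9, -98.7, 246.4]
tcp_rot: [179.9, -0.6, -31.9]
ft_force: [-0.2, 0.7, 0.4]
finger_gap: 56.0
```

View pics/t17.png

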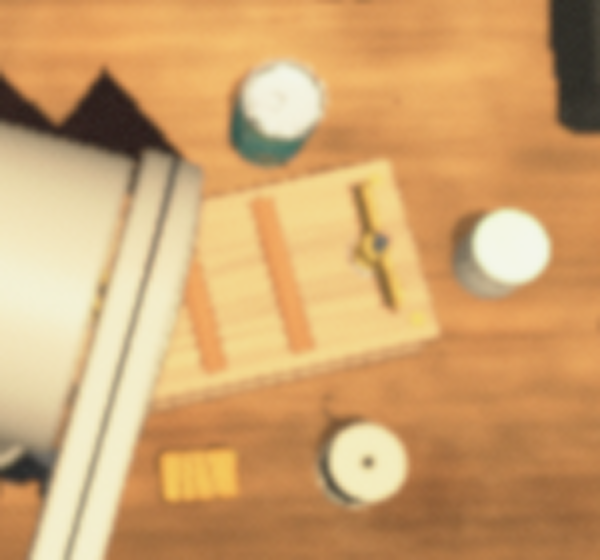

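View pics/s17.png

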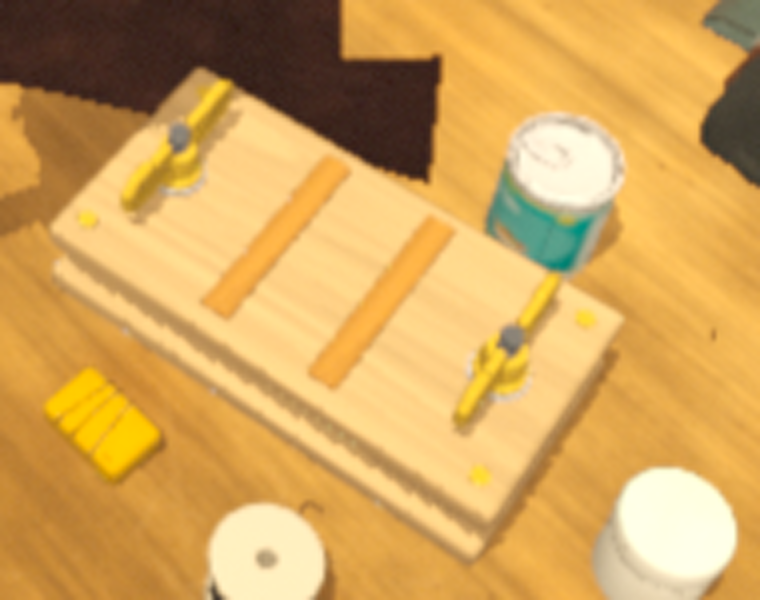

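```bash
python3 - <<'E'
from h import *
S=lambda p:np.array(p)/4+[300,190]
T=lambda p:np.array(p)/4+[325,130]
def a(w):d=w[0]-w[1];return w.mean(0).round(1),np.degrees(np.arctan2(d[1],d[0])).round(1)
print('L',a(px2w('scene',S([(226,87),(129,200)]),95)),'R',a(px2w('scene',S([(554,281),(461,416)]),95)))
print('batten',a(px2w('scene',S([(340,162),(215,308)]),62)),a(px2w('scene',S([(442,224),(325,379)]),62)))
print('top R',a(px2w('top',T([(360,184),(395,308)]),95)),'bat',a(px2w('top',T([(263,200),(302,350)]),62)))
E
```

```text
L (array([ 592.6, -201. ]), np.float64(13.7)) R (array([ 628.8, -378.3]), np.float64(12.1))
batten (array([ 610.2, -256.6]), np.float64(11.3)) (array([ 622.4, -315.8]), np.float64(12.2))
top R (array([ 629.9, -370.7]), np.float64(11.1)) bat (array([ 619.7, -314. ]), np.float64(10.7))
```

```bash
python3 -c "
from h import *
print(st()); print(r.hand_in())"
```

```text
(25.65, array([482.8, -99. , 246. ]), array([179.9,  -0.5, -31.9]), array([ 0.6, -0.1, -0.5]), 55.6)
the job is handed in; nothing more can be done
None
```

Both wing nuts are turned clockwise against their hard stops, and I handed the job in at 25.7 s of the 72 s allowed. I set the jaws 56 mm apart over each nut so that one fingertip pushed each ear round. The ears were never gripped between the fingers. The right nut took one working stroke of about 150°, and the left took two strokes totalling about 247°.

**Stops:**
- **Left nut:** the torque rose steadily from about 0.05 to 2.5 N m with no further turn.
- **Right nut:** the stop came in the middle of a move. The torque peaked at about 11 N m before I backed off, a harder push than I intended. The sideways wrist force I read stayed around 4 N.
- **Angles:** the final pictures put the right ears at 11–12°, parallel to the battens at 11–12°. The left ears read 13.7°, about 2° off and within my reading error. I took the torque as the deciding check for that nut.

**Surroundings:** the spool, beeswax, pot and tin look unmoved by eye in the last pictures. The arm is clear of everything and was reading no contact force.

**Disagreement:** at this opening the fingertips sat roughly 35–40 mm behind the reported tool point, more than the 13 mm given. My first two passes therefore went over the ears without touching them, and I lowered the tool further, watching the force.

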